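# Clinch the lid on a snack tub with the lidding press

## Task

The tub in the small white lidding press still has its blue lid standing proud. Pull the red safety catch of the press all the way out first, then bring the black press handle all the way down so that the lid is pressed fully home, and leave it so: catch out, handle down, the tub still in its place.

Things in the scene. Friction and masses are not known exactly. Their poses are not given: they have to be found in the camera images.
- press: Small white bench press, fixed, base 240 x 200 mm. Origin: on the table under the tub's centre. Its -x (towards the handle) points to the robot's left and +y (side of the red catch) away from the robot, within 20 degrees; z up. Lever hinge: level axle along y at x 100, z 85 mm. Catch bracket at x 66, y 86, top z 106 mm. The black round knob on its -y side is fixed and not used.
- catch_knob (a point): Red upright catch knob, 18 x 18 mm, z 83 to 133 mm, nothing beside it. Point: on its axis, 17 mm below its top; axes as the press. It slides along the press's +y from y 125 mm (in: its steel rod, at z 91 mm, blocks the lever) to y 170 mm (out, end stop); about 2 N friction, stays where left. Lever free from 25 mm out.
- handle_grip (a point): Centre of the black handle bar (24 mm thick, 100 mm long along the press's y) at the lever's end: 240 mm from the hinge towards -x and 15 mm above it when level. Starts raised 0.62 to 0.72 rad (z 235 to 255 mm); swings down about the hinge to its stop, level, at x -140, z 100 mm of the press. Push down from above with 3 to 10 N; stiff hinge, stays where left.
- lid_top (a point): Centre of the top of the blue lid (100 mm wide, 7 mm thick) on the clear round tub (94 mm wide) standing loose between four pins at x = y = 0 of the press. Its top is 78 mm above the table when home, starts 7 to 10 mm higher, and is pressed straight down by the 110 mm round plate under the lever.

How it is judged:
On the way, in this order (a step that is already met when the one before it is completed fails the run):
1. the red catch is pulled out (27 mm or more) while the handle is still raised (y of catch_knob in the frame of press above 0.152 m and z of handle_grip in the frame of press above 0.19 m), for 0.2 s.
2. the handle is brought fully down and the lid is pressed home (z of handle_grip in the frame of press below 0.111 m and z of lid_top in the frame of press below 0.082 m), for 0.2 s.
At the end, for the whole second after the job is handed in: The catch is still out (25 mm or more), the handle rests within 11 mm of its lowest position, the lid is within 4 mm of fully home, and the tub stands upright within 12 mm of the centre of its place in the press (all of step 2 and y of catch_knob in the frame of press above 0.15 m and horizontal distance between lid_top and press below 0.012 m and angle between lid_top's own z axis and vertical below 0.17 rad); the robot touches nothing.
It also fails if it takes over 48 s, if anything falls off the work surface, if the arm or the gripper's body presses on something with over 40 N, if the wrist force passes 120 N, or if a joint passes its speed limit or range.

## Robot

A 7-joint arm with a two-finger parallel gripper is mounted at the origin on the work surface. World frame = base frame: x ahead of the robot, y to its left, z up, the work surface at z = 0. Lengths are in m, angles in rad, forces in N, time in s.
With the tool pointing down it reaches from about 0.425 to 0.875 m from the base axis. Payload 4.7 kg.
Tool frame: the origin (TCP) lies at the very end of the fingers, on their centre line; the grasp point (between the pads) lies 19 mm behind it; z points along the fingers, x is the direction in which the jaws open and shut, and the axes are right-handed (so a half turn about z gives the same grasp; the last joint's range is limited). The gripper opens to 85 mm and grips with 20 to 120 N. Pads are 22 mm wide; open, the fingers measure 114 mm over their backs; the gripper's body (76 mm by 85 mm) begins 54 mm behind the grasp point. The pads swing forward as they close: fully open they stand 13 mm farther back than shut.
Start: joints at [-1.126, 0.321, -0.07, 1.45, 0.023, 1.371, -0.057], TCP at [0.271, 0.591, 0.231] pointing down, gripper open.
Joint ranges: [-2.86, 2.86], [-0.3, 2.09], [-1.38, 1.24], [0.06, 2.45], [-1.56, 4.7], [0.09, 2.05], [-2.69, 2.69]. Speed limits (rad/s): [2.57, 2.57, 3.14, 3.14, 3.14, 3.14, 3.14].

## Interface

Orientations are given as a unit quaternion [x, y, z, w].
In Python, from workcell import robot, viewer gives the robot as it stands.
- The arm moves only by the shell command python3 -m crank 'ROWS' [FORCE]. ROWS is JSON, one flat list of numbers, 7 for each row, row after row: the shift along the world's x, y, z in mm, then the turn, a rotation vector about the world's x, y, z in degrees, then the closure, from 0 (fully open) to 1 (shut). In form: [x, y, z, wx, wy, wz, jaw, x, y, z, wx, wy, wz, jaw, ...]. A call has 1 to 20 rows; each row shifts and turns the commanded pose from where the row before left it; what a row does not reach is not made up. A row lasts 1/12 s, in which the tool goes at most 41.7 mm and 7.16 degrees, less where a joint would pass 70% of its speed; a pose out of reach is approached as far as the arm can. A call is refused whole if a number of a shift passes 41.7 or a number of a turn 7.16, either way. A call with a gripper value outside its range is refused whole. The fingers move at their own pace and stop on an object; FORCE is the grip in N (left out, the last holds). Time passes only in rows, so rows that do not move let the fingers close. It gives the time, the measured TCP pose, the force and the opening at its end, in the units of the state.
- robot.observe(): the state, without advancing time (a new reading comes with each control period).
- viewer.snapshot(name): name is "side" or "top" or "wrist"; returns a dict with "pixels" (420x560x3 uint8, red, green, blue), "fx", "fy", "cx", "cy" (pixels), "xyz" and "rotation" of the camera in the world. Camera axes: x right, y down, z forward; pixel columns grow to the right and rows downward; lengths in m; the calibration is good to about 2 mm. A picture is of the moment at which its call begins. There is no depth.
- robot.job_done(): hands the job in, once; it reports no verdict.
The state is a dict: "time_s": time; "qpos": joint angles; "qd": joint speeds; "joint_efforts": joint torques, N m; "ee_pos": TCP position; "ee_rot": TCP orientation; "force": force on the tool from outside, world axes, zero at the start; "wrist_torque": the same for the moment, N m; "finger_gap": finger opening in m.
Only numpy, scipy, OpenCV 4.12 (cv2) and the standard library are available. Lean on these libraries where they do the work, as an engineer would, in place of code of your own. Each camera call takes 0.05 s, during which the arm holds its last target.

## Working session

There is one attempt and no reset: what is moved stays moved. The work goes in short steps, Python scripts to look and compute and a shell command to move; the robot and the scene stay as the last step left them, time stands still between calls to the robot, and variables do not carry over. Pictures are saved under pics/ and viewed, and the job is handed in when it is done.

```bash
mkdir -p pics; ls
python3 - <<'E'
from workcell import robot, viewer
import cv2
s=robot.observe(); print({k:s[k] for k in('time_s','ee_pos','ee_rot','force','finger_gap')})
for n in("side","top","wrist"):
    d=viewer.snapshot(n); cv2.imwrite(f"pics/{n}0.png",d["pixels"][:,:,::-1]); print(n,d["fx"],d["cx"],d["cy"],d["xyz"],d["rotation"])
E
```

```text
pics
{'time_s': 0.0, 'ee_pos': array([0.27126838, 0.59010461, 0.23022785]), 'ee_rot': array([ 8.41910280e-01,  5.39616718e-01, -7.63114317e-04,  5.44010092e-04]), 'force': array([ 0.1214577 , -0.31264512, -0.43792395]), 'finger_gap': 0.08531730029190826}
side 387.58723667649747 279.46425072703164 203.66088660455534 [0.29829353 0.53191913 0.4963955 ] [-0.22768369  0.86745027 -0.43052235  0.10168908]
top 387.49252712713604 279.0225451231258 206.97132611822943 [0.45976213 0.07324523 0.75512742] [-0.6973592   0.71105085 -0.06224248  0.06498238]
wrist 294.3786381684919 281.17618931573907 205.80283938582875 [0.19983617 0.62273796 0.37413467] [0.83180762 0.53343782 0.08161317 0.12992103]
```

View pics/side0.png

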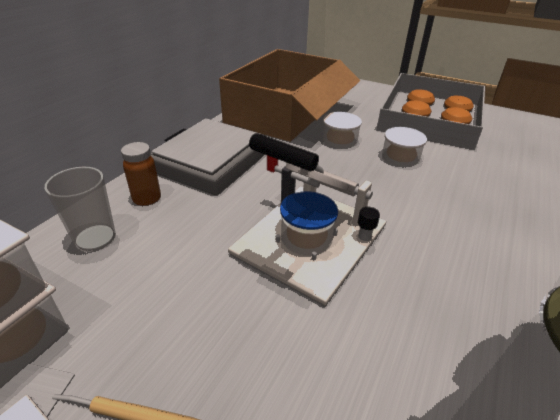

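View pics/top0.png

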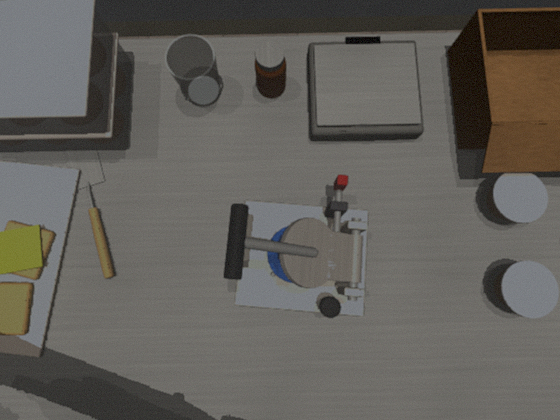

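View pics/wrist0.png

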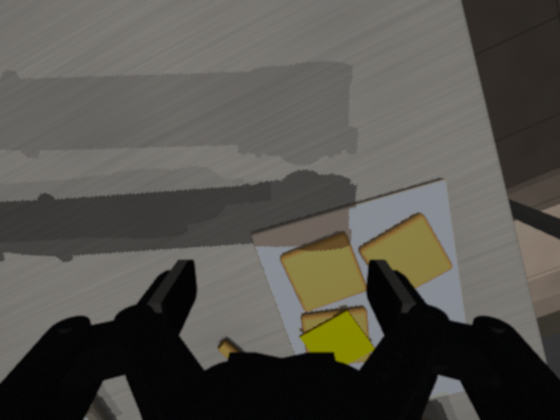

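The side view shows the press at about (310,230), the red catch knob at (272,161), mostly hidden behind the lever, and the handle bar from (253,143) to (315,158). The top view shows the knob at (342,182), the handle from (237,205) to (234,278), and base corners near (246,202), (368,210), (364,314) and (237,304). The wrist camera doesn't see the press yet.

```bash
cat > h.py <<'E'
import numpy as np, cv2
from scipy.spatial.transform import Rotation as R
from workcell import robot, viewer
def ray(d,u,v):
    r=R.from_quat(d["rotation"]).apply([(u-d["cx"])/d["fx"],(v-d["cy"])/d["fy"],1.]); return np.array(d["xyz"]),r/np.linalg.norm(r)
def plane(d,u,v,z):
    o,r=ray(d,u,v); return o+r*(z-o[2])/r[2]
def tri(*rs):
    A=np.zeros((3,3));b=np.zeros(3)
    for o,r in rs:
        P=np.eye(3)-np.outer(r,r);A+=P;b+=P@o
    x=np.linalg.solve(A,b); return x,[np.linalg.norm(np.cross(x-o,r)) for o,r in rs]
def proj(d,p):
    q=R.from_quat(d["rotation"]).inv().apply(np.array(p)-d["xyz"]); return d["cx"]+d["fx"]*q[0]/q[2],d["cy"]+d["fy"]*q[1]/q[2]
def red(im):
    h=cv2.cvtColor(im,cv2.COLOR_RGB2HSV); 
    return (((h[...,0]<5)|(h[...,0]>172))&(h[...,1]>170)&(h[...,2]>60)).astype(np.uint8)
def black(im): return (im.max(2)<38).astype(np.uint8)
def blobs(m,amin=20):
    n,l,s,c=cv2.connectedComponentsWithStats(m); return [(s[i].tolist(),c[i].round(1).tolist()) for i in range(1,n) if s[i,4]>=amin]
E
python3 - <<'E'
from h import *
import pickle
D={n:viewer.snapshot(n) for n in("side","top")}; pickle.dump(D,open("D.pkl","wb"))
for n in D:
    im=D[n]["pixels"]; print(n,"red",blobs(red(im),8)); print("black",[b for b in blobs(black(im),60) if b[0][4]<8000])
    x,y,w,h=(200,120,200,200) if n=="top" else (220,110,190,190)
    cv2.imwrite(f"pics/{n}z.png",cv2.resize(im[y:y+h,x:x+w,::-1],None,fx=3,fy=3))
E
```

```text
side red [([268, 156, 9, 15, 101], [271.3, 163.0])]
black [([400, 0, 22, 73, 493], [410.8, 35.1]), ([415, 16, 19, 57, 289], [424.2, 43.1]), ([249, 134, 69, 37, 1160], [283.4, 151.9]), ([282, 170, 13, 30, 271], [287.0, 184.0]), ([358, 207, 21, 23, 381], [367.9, 218.1]), ([544, 301, 16, 50, 230], [550.8, 329.0])]
top red [([338, 176, 9, 8, 56], [342.3, 179.3])]
black [([482, 11, 78, 39, 2522], [522.3, 29.9]), ([447, 12, 44, 138, 3797], [469.4, 86.5]), ([346, 37, 34, 7, 209], [362.3, 39.8]), ([257, 73, 28, 24, 259], [270.1, 84.7]), ([224, 204, 15, 74, 209], [230.4, 237.4]), ([237, 212, 10, 38, 130], [242.3, 231.3])]
```

View pics/topz.png

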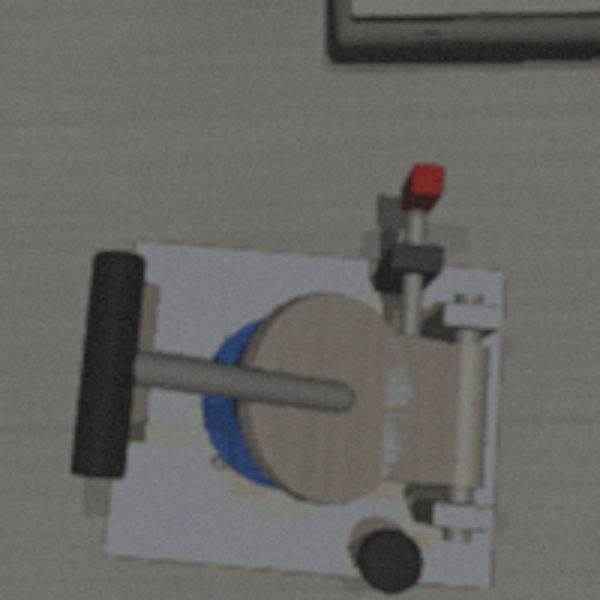

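View pics/sidez.png

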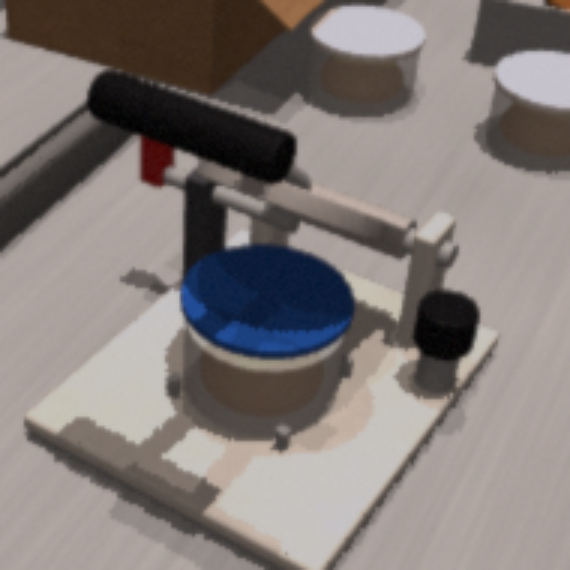

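The zoomed views give clear matched features: base corners, both ends of the handle bar, the knob's top face in the top view at (342,181), and its lower edge in the side view at (271,171). I'll triangulate these.

Run:
```python
from h import *
import pickle
D=pickle.load(open("D.pkl","rb")); T,S=D["top"],D["side"]
t=lambda x,y:ray(T,200+x/3,120+y/3); s=lambda x,y:ray(S,220+x/3,110+y/3)
C=[]
for n,a,b in(("TL",(138,243),(25,415)),("BL",(107,553),(320,568)),("BR",(490,587),(497,335)),("bracket",(419,250),(205,182)),("handleFar",(119,262),(108,95)),("handleNear",(99,468),(276,152)),("knobfixed",(390,550),(448,310))):
    x,e=tri(t(*a),s(*b)); print(n,x.round(4),np.round(e,4))
P=[plane(T,200+x/3,120+y/3,0.012) for x,y in((138,243),(503,272),(490,587),(107,553))]
c=np.mean(P,0); ex=(P[1]+P[2]-P[0]-P[3])/2; ey=(P[0]+P[1]-P[2]-P[3])/2
print("corners",np.round(P,4),"c",c,np.linalg.norm(ex),np.linalg.norm(ey),np.degrees(np.arctan2(ex[1],ex[0])),np.degrees(np.arctan2(ey[1],ey[0])))
print("knob top @.133",plane(T,342.3,180.7,.133), "side lower @.083",plane(S,271.3,170.7,.083))
print("knob bottom top-view@.083",plane(T,337.7,189,.083))
```

```text
TL [0.6072 0.1387 0.017 ] [0.0001 0.0001]
BL [0.4119 0.158  0.0198] [0.0008 0.0008]
BR [ 0.3875 -0.077   0.0142] [0.0001 0.0001]
bracket [ 0.5827 -0.0316  0.0933] [0.0021 0.0021]
handleFar [0.5537 0.1273 0.2377] [0.001 0.001]
handleNear [0.463  0.1364 0.2397] [0.0001 0.0001]
knobfixed [ 0.4115 -0.0104  0.0722] [0.0034 0.0034]
corners [[ 0.6083  0.1392  0.012 ]
 [ 0.5844 -0.0973  0.012 ]
 [ 0.3874 -0.0774  0.012 ]
 [ 0.4122  0.1592  0.012 ]] c [0.49807434 0.03092294 0.012     ] 0.23778892960769932 0.19755743676027215 -95.8770868353248 -5.785320710278974
knob top @.133 [ 0.61508586 -0.03068969  0.133     ] side lower @.083 [ 0.61664073 -0.02922837  0.083     ]
knob bottom top-view@.083 [ 0.6125716  -0.03014905  0.083     ]
```

Press frame: its +y points 5.8° clockwise of world x, and the origin is near (0.500, 0.051). The knob is at about (0.616, -0.029) and the handle centre at (0.508, 0.132, 0.239). I'll go above the knob, up high and clear of the handle, with a 19° turn so the jaws open along the press's x.

```bash
python3 -m crank '[0,0,25,0,0,0,0, 0,0,25,0,0,0,0, 0,0,25,0,0,0,0, 0,0,25,0,0,0,0]' 30; python3 -m crank '[17,-31,0,0,0,1,0, 17,-31,0,0,0,1,0, 17,-31,0,0,0,1,0, 17,-31,0,0,0,1,0, 17,-31,0,0,0,1,0, 17,-31,0,0,0,1,0, 17,-31,0,0,0,1,0, 17,-31,0,0,0,1,0, 17,-31,0,0,0,1,0, 17,-31,0,0,0,1,0, 17,-31,0,0,0,1,0, 17,-31,0,0,0,1,0, 17,-31,0,0,0,1,0, 17,-31,0,0,0,1,0, 17,-31,0,0,0,1,0, 17,-31,0,0,0,1,0, 17,-31,0,0,0,1,0, 17,-31,0,0,0,1,0, 17,-31,0,0,0,1,0]'
python3 - <<'E'
from h import *
s=robot.observe(); print(s["time_s"],s["ee_pos"],R.from_quat(s["ee_rot"]).as_matrix().round(3).tolist(),s["force"])
for n in("wrist","side"):
    d=viewer.snapshot(n); im=d["pixels"]; cv2.imwrite(f"pics/{n}1.png",im[...,::-1]); print(n,blobs(red(im),8),d["xyz"])
    print(proj(d,(.616,-.029,.133)),proj(d,(.508,.132,.239)))
E
```

```text
time_s: 0.58
ee_pos: [0.2714, 0.5904, 0.3322]
ee_rot: [0.842, 0.54, -0.0, 0.0]
force: [0.8, -0.1, -0.2]
finger_gap: 0.0852
time_s: 2.17
ee_pos: [0.595, 0.0001, 0.3315]
ee_rot: [0.741, 0.672, 0.0, 0.0]
force: [1.1, 0.8, 0.2]
finger_gap: 0.0854
2.1667 [5.94959056e-01 8.91325513e-05 3.31499831e-01] [[0.098, 0.995, 0.0], [0.995, -0.098, 0.0], [0.0, 0.0, -1.0]] [1.12891175 0.76094496 0.23693777]
wrist [([251, 195, 12, 13, 144], [256.1, 200.7])] [0.51665787 0.00760678 0.47526913]
(np.float64(259.36640747653735), np.float64(200.75129481617216)) (np.float64(446.8461622114198), np.float64(82.80926476881156))
side [([268, 156, 9, 15, 100], [271.3, 163.1])] [0.29829353 0.53191913 0.4963955 ]
(np.float64(271.71415969255776), np.float64(148.49436134395174)) (np.float64(282.70772118149506), np.float64(150.5909103663417))
```

View pics/wrist1.png

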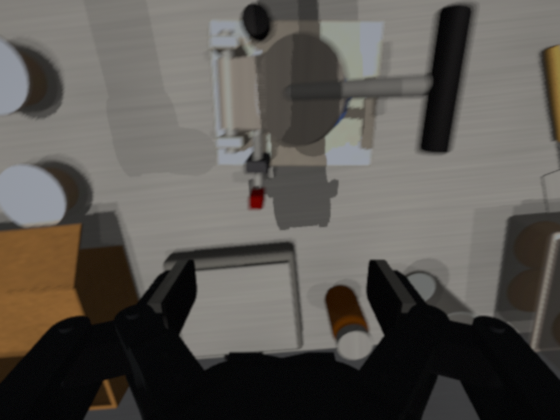

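Run:
```python
from h import *
import pickle
D=pickle.load(open("D.pkl","rb")); T=D["top"]
w=viewer.snapshot("wrist"); im=w["pixels"]; cv2.imwrite("pics/w1z.png",cv2.resize(im[140:260,190:330,::-1],None,fx=5,fy=5))
for a in((256.5,200.7),): print(tri(ray(w,*a),ray(T,342.3,180.7)), plane(w,*a,.133))
```

```text
(array([ 0.64634637, -0.05217945,  0.01799295]), [np.float64(0.003274512554949967), np.float64(0.00327451255494985)]) [ 0.61581681 -0.04000484  0.133     ]
```

View pics/w1z.png

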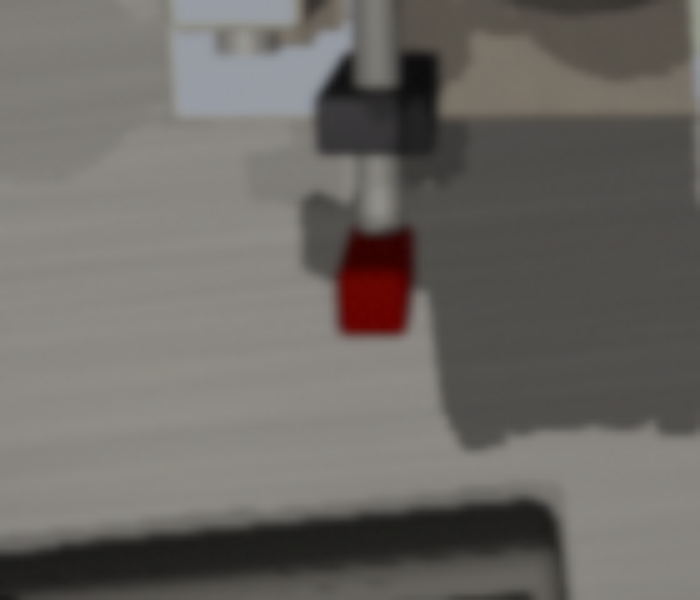

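The wrist view shows the knob's top face at about (264.6, 200), and nothing stands beside it. The first snapshot came while the arm was still settling, so I'm re-measuring.

Run:
```python
from h import *
import pickle
D=pickle.load(open("D.pkl","rb")); T,S=D["top"],D["side"]
w=viewer.snapshot("wrist"); im=w["pixels"]; cv2.imwrite("pics/w2z.png",cv2.resize(im[140:260,190:330,::-1],None,fx=5,fy=5))
print(blobs(red(im)),robot.observe()["ee_pos"])
a=(264.6,200)
print(tri(ray(w,*a),ray(T,342.3,180.7)), plane(w,*a,.133), tri(ray(w,262.5,194),ray(S,271.3,170.7)))
# handle ends
m=black(im); m[:,:400]=0; m[160:]=0; r=cv2.minAreaRect(np.argwhere(m)[:,::-1].astype(np.float32)); print(r)
print(tri(ray(w,*r[0]),ray(S,283.4,151.9)), tri(ray(w,*r[0]),ray(T,236.3,241.7)))
```

```text
[([255, 194, 13, 13, 153], [260.7, 200.3])] [5.94504100e-01 4.18292058e-04 3.30963647e-01]
(array([ 0.60055796, -0.02111437,  0.18718605]), [np.float64(0.0010808528449768012), np.float64(0.001080852844976828)]) [ 0.61513858 -0.02562768  0.133     ] (array([ 0.62011743, -0.03278811,  0.08029562]), [np.float64(0.0013069624572344463), np.float64(0.0013069624572343498)])
((451.77850341796875, 73.25504302978516), (35.56806564331055, 154.08966064453125), 10.007980346679688)
(array([0.5042021 , 0.13371753, 0.23860274]), [np.float64(0.0016267006885155827), np.float64(0.0016267006885155406)]) (array([0.50520259, 0.13075797, 0.2444405 ]), [np.float64(0.0022940105728228096), np.float64(0.0022940105728228915)])
```

The knob is at about (0.616, -0.029). The bottom-edge triangulation gives z 0.080, which agrees with the text's 83 mm. Next I'll move over it and part-way down.

```bash
python3 -m crank '[11,-15,-10,0,0,0,0, 11,-15,-30,0,0,0,0, 0,0,-30,0,0,0,0, 0,0,-30,0,0,0,0, 0,0,-30,0,0,0,0, 0,0,-20,0,0,0,0, 0,0,0,0,0,0,0, 0,0,0,0,0,0,0, 0,0,0,0,0,0,0]'
python3 - <<'E'
from h import *
for n in("wrist","top","side"):
    d=viewer.snapshot(n); im=d["pixels"]; cv2.imwrite(f"pics/{n}2.png",im[...,::-1]); print(n,blobs(red(im),8),d["xyz"],proj(d,(.616,-.029,.133)))
E
```

```text
time_s: 3.12
ee_pos: [0.6174, -0.0273, 0.1831]
ee_rot: [0.741, 0.672, 0.001, 0.001]
force: [0.0, 0.0, 0.5]
finger_gap: 0.0853
wrist [([264, 229, 14, 9, 70], [269.1, 234.0])] [ 0.53875122 -0.01985931  0.32677638] (np.float64(279.0072485346191), np.float64(226.92680821892984))
top [] [0.45976213 0.07324523 0.75512742] (np.float64(341.24986360685415), np.float64(180.182412976485))
side [([268, 156, 9, 15, 101], [271.3, 163.2])] [0.29829353 0.53191913 0.4963955 ] (np.float64(271.71415969255776), np.float64(148.49436134395174))
```

View pics/wrist2.png

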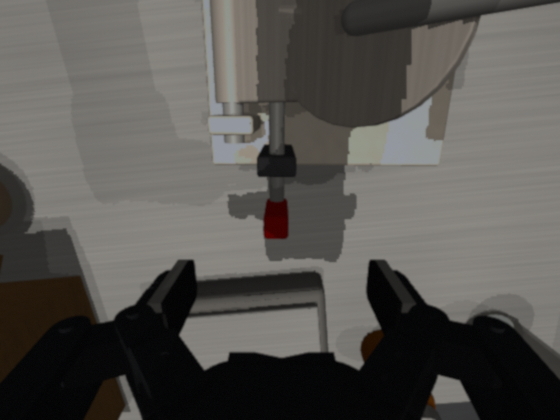

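View pics/side2.png

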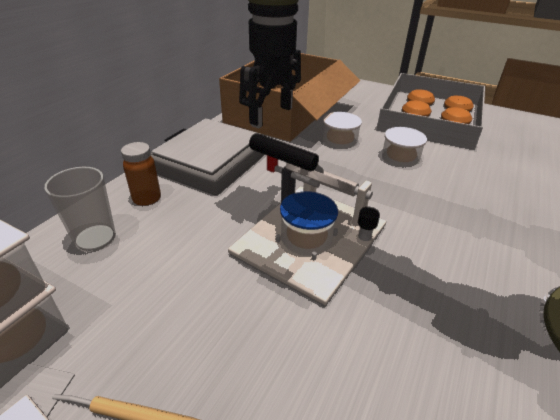

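In the wrist view the knob's top face is at about (276, 229), against (279, 227) predicted, so it is centred between the jaws to within about 2 mm. The side view shows free space on both sides. I'll descend and grip.

```bash
python3 -m crank '[0,0,-20,0,0,0,0, 0,0,-20,0,0,0,0, 0,0,-20,0,0,0,0, 0,0,-15,0,0,0,0, 0,0,-8,0,0,0,0, 0,0,0,0,0,0,0, 0,0,0,0,0,0,0.5, 0,0,0,0,0,0,1, 0,0,0,0,0,0,1, 0,0,0,0,0,0,1, 0,0,0,0,0,0,1, 0,0,0,0,0,0,1, 0,0,0,0,0,0,1, 0,0,0,0,0,0,1, 0,0,0,0,0,0,1, 0,0,0,0,0,0,1]' 30
python3 - <<'E'
from h import *
for n in("wrist","side"):
    d=viewer.snapshot(n); im=d["pixels"]; cv2.imwrite(f"pics/{n}3.png",im[...,::-1])
E
```

```text
time_s: 4.6
ee_pos: [0.6167, -0.0312, 0.0994]
ee_rot: [0.742, 0.67, -0.0, 0.001]
force: [-2.1, -5.4, 4.3]
finger_gap: 0.0178
```

View pics/wrist3.png

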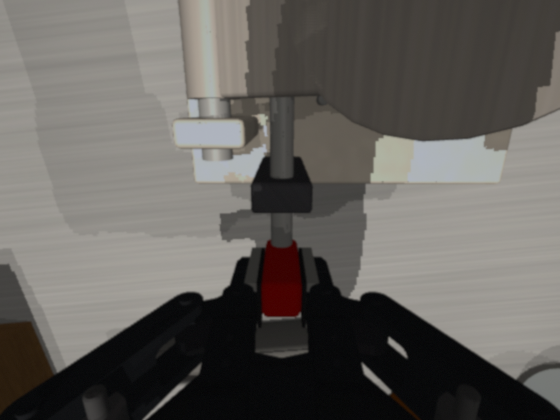

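The wrist view shows the red knob at (281, 280) held between the pads, with a gap of 17.8 mm. Now I'll pull along the press's +y.

```bash
python3 -m crank '[4,-0.4,0,0,0,0,1, 5,-0.5,0,0,0,0,1, 5,-0.5,0,0,0,0,1, 5,-0.5,0,0,0,0,1, 5,-0.5,0,0,0,0,1, 5,-0.5,0,0,0,0,1, 5,-0.5,0,0,0,0,1, 5,-0.5,0,0,0,0,1, 4,-0.4,0,0,0,0,1, 0,0,0,0,0,0,1, 0,0,0,0,0,0,1, 0,0,0,0,0,0,1]'
python3 - <<'E'
from h import *
for n in("wrist","side"):
    d=viewer.snapshot(n); im=d["pixels"]; cv2.imwrite(f"pics/{n}4.png",im[...,::-1])
s=robot.observe();print(s["force"],s["ee_pos"])
E
```

```text
time_s: 5.7
ee_pos: [0.6603, -0.0357, 0.0994]
ee_rot: [0.742, 0.67, -0.0, 0.002]
force: [0.6, -4.9, 3.1]
finger_gap: 0.0177
[ 1.16514627 -4.3933553   1.92952228] [ 0.66032849 -0.03571518  0.09943504]
```

View pics/wrist4.png

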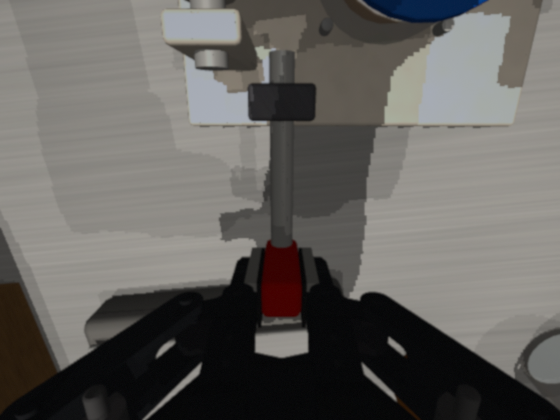

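The knob has come out 43.6 mm with its grip unchanged, and the wrist view shows the rod well extended from the bracket. I'll nudge it to the end stop, then release and rise.

```bash
python3 -m crank '[1,-0.1,0,0,0,0,1, 1,-0.1,0,0,0,0,1, 0,0,0,0,0,0,1, 0,0,0,0,0,0,1]'; python3 -m crank '[0,0,0,0,0,0,0.5, 0,0,0,0,0,0,0, 0,0,0,0,0,0,0, 0,0,0,0,0,0,0, 0,0,0,0,0,0,0, 0,0,0,0,0,0,0, 0,0,0,0,0,0,0, 0,0,20,0,0,0,0, 0,0,30,0,0,0,0, 0,0,30,0,0,0,0, 0,0,35,0,0,0,0, 0,0,35,0,0,0,0, 0,0,35,0,0,0,0, 0,0,30,0,0,0,0, 0,0,0,0,0,0,0.5, 0,0,0,0,0,0,1, 0,0,0,0,0,0,1]'
python3 - <<'E'
from h import *
D={}
for n in("wrist","side","top"):
    d=viewer.snapshot(n); im=d["pixels"]; D[n]=d; cv2.imwrite(f"pics/{n}5.png",im[...,::-1]); print(n,blobs(red(im),8))
E
```

```text
time_s: 6.13
ee_pos: [0.6614, -0.0358, 0.0994]
ee_rot: [0.742, 0.67, -0.001, 0.001]
force: [-1.4, -5.8, 5.0]
finger_gap: 0.017
time_s: 7.55
ee_pos: [0.6612, -0.0328, 0.3127]
ee_rot: [0.741, 0.671, -0.0, -0.0]
force: [-0.0, 0.3, -0.9]
finger_gap: 0.052
wrist [([272, 178, 14, 15, 207], [278.5, 185.0])]
side [([249, 147, 11, 17, 119], [252.8, 156.0])]
top [([340, 150, 6, 3, 11], [342.3, 150.8]), ([345, 152, 3, 6, 8], [346.2, 154.6])]
```

View pics/wrist5.png

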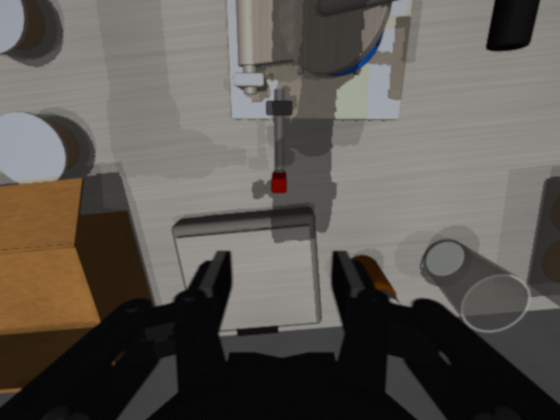

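View pics/side5.png

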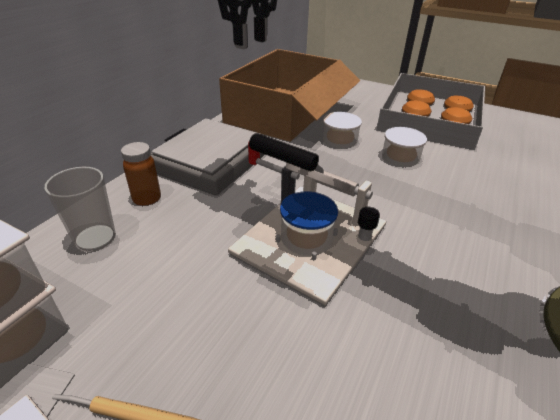

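The catch now reads about 45 mm out: the knob is at (279,185) in the wrist view and clear of the bracket, and (253,156) in the side view. The handle is still raised. Next I'll close the gripper and move over the middle of the handle.

```bash
python3 -m crank '[-17,18,2,0,0,0,1, -17,18,2,0,0,0,1, -17,18,2,0,0,0,1, -17,18,0,0,0,0,1, -17,19,0,0,0,0,1, -17,19,0,0,0,0,1, -17,19,0,0,0,0,1, -17,19,0,0,0,0,1, -17,19,0,0,0,0,1, 0,0,0,0,0,0,1, 0,0,0,0,0,0,1, 0,0,0,0,0,0,1]'
python3 - <<'E'
from h import *
import pickle
S0=pickle.load(open("D.pkl","rb"))["side"]
s=robot.observe(); print(s["ee_pos"],s["force"],s["finger_gap"])
for n in("wrist","side"):
    d=viewer.snapshot(n); im=d["pixels"]; cv2.imwrite(f"pics/{n}6.png",im[...,::-1]); print(n,proj(d,(.508,.133,.253)),proj(d,s["ee_pos"]))
E
```

```text
time_s: 8.7
ee_pos: [0.5085, 0.1335, 0.3187]
ee_rot: [0.741, 0.671, -0.001, 0.0]
force: [-0.1, -1.2, -0.1]
finger_gap: 0.0002
[0.50848854 0.13345934 0.31870216] [-0.10199831 -1.17124075 -0.08029564] 0.00015383063841512083
wrist (np.float64(281.0655106061657), np.float64(220.42976853620985)) (np.float64(281.7068302033702), np.float64(263.2214618581849))
side (np.float64(282.6075959824822), np.float64(141.51524513683552)) (np.float64(283.411251148039), np.float64(92.85145104603276))
```

View pics/wrist6.png

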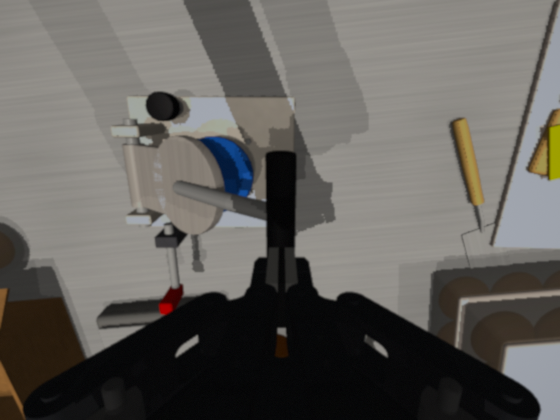

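View pics/side6.png

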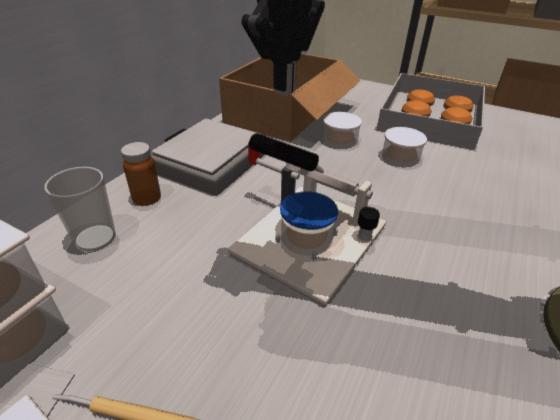

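The wrist view shows the handle bar centred under the closed fingers (columns 267–296, fingers at 281). I'll descend to contact and check the force.

```bash
python3 -m crank '[0,0,-20,0,0,0,1, 0,0,-20,0,0,0,1, 0,0,-12,0,0,0,1, 0,0,-6,0,0,0,1, 0,0,-4,0,0,0,1, 0,1,-3,0,0,0,1, 0,2,-3,0,0,0,1, 0,2,-3,0,0,0,1, 0,0,0,0,0,0,1, 0,0,0,0,0,0,1]'
```

```text
time_s: 9.63
ee_pos: [0.5086, 0.1394, 0.2487]
ee_rot: [0.741, 0.671, 0.0, 0.0]
force: [0.4, -0.4, -0.6]
finger_gap: -0.0
```

```bash
python3 -m crank '[0.4,3.6,-6,0,0,0,1, 0.4,3.6,-6,0,0,0,1, 0.4,3.6,-6,0,0,0,1, 0.4,3.6,-6,0,0,0,1, 0.3,3,-5.25,0,0,0,1, 0.3,3,-5.25,0,0,0,1, 0.3,3,-5.25,0,0,0,1, 0.3,3,-5.25,0,0,0,1]'
python3 - <<'E'
from h import *
for n in("wrist","side"):
    d=viewer.snapshot(n); im=d["pixels"]; cv2.imwrite(f"pics/{n}7.png",im[...,::-1])
s=robot.observe();print(s["force"],s["ee_pos"])
E
```

```text
time_s: 10.3
ee_pos: [0.512, 0.1695, 0.2051]
ee_rot: [0.74, 0.672, 0.003, -0.001]
force: [-0.5, 4.9, 6.2]
finger_gap: -0.0002
[0.7052342  3.04515501 2.67021695] [0.51186723 0.16930173 0.20419491]
```

View pics/side7.png

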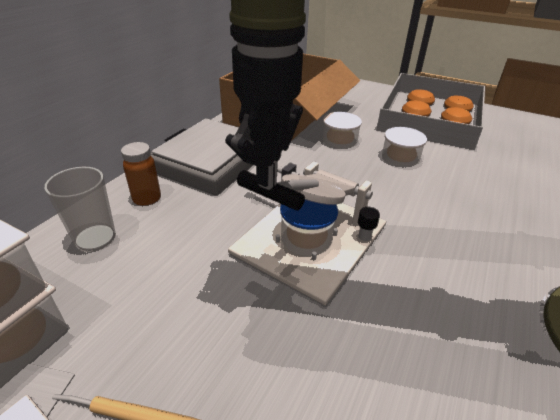

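View pics/wrist7.png

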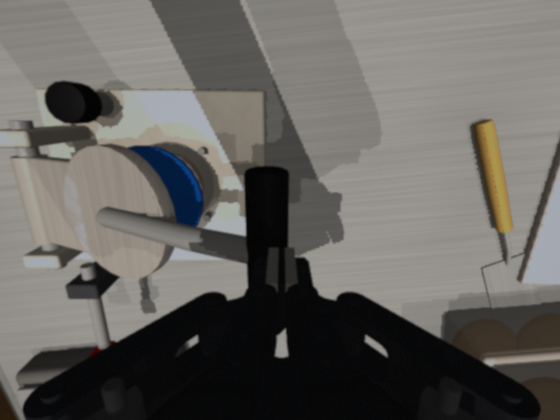

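The catch is still out and the lever is coming down. The fingers have drifted a little outward of the bar centre (bar at column 267, fingers at 282, roughly 7 mm). I'll re-centre and carry on.

```bash
python3 -m crank '[0,0,5,0,0,0,1, 0,-3,0,0,0,0,1, -0.6,-3,0,0,0,0,1, 0.2,2.2,-6,0,0,0,1, 0.2,2.3,-6,0,0,0,1, 0.2,2.2,-6,0,0,0,1, 0.2,2.2,-6,0,0,0,1, 0.2,1.8,-5.8,0,0,0,1, 0.2,1.8,-5.8,0,0,0,1, 0.2,1.8,-5.8,0,0,0,1, 0.2,1.8,-5.8,0,0,0,1]'
python3 - <<'E'
from h import *
for n in("wrist","side"):
    d=viewer.snapshot(n); im=d["pixels"]; cv2.imwrite(f"pics/{n}8.png",im[...,::-1])
s=robot.observe();print(s["force"],s["ee_pos"])
E
```

```text
time_s: 11.32
ee_pos: [0.512, 0.1766, 0.1606]
ee_rot: [0.741, 0.671, 0.0, -0.0]
force: [0.7, 2.9, 2.6]
finger_gap: 0.0001
[-0.88702624 -0.1380911   0.2459316 ] [0.51081487 0.17552517 0.15936036]
```

View pics/wrist8.png

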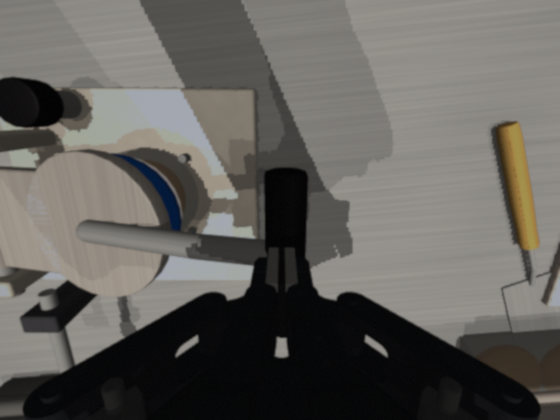

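The bar is centred again (286 against 282). I'll continue down to near the stop.

```bash
python3 -m crank '[0.2,2,-6,0,0,0,1, 0.2,1.6,-6,0,0,0,1, 0.1,1.5,-6,0,0,0,1, 0.1,1.2,-6,0,0,0,1, 0.1,1,-6,0,0,0,1, 0.1,0.8,-5,0,0,0,1, 0,0.6,-5,0,0,0,1, 0,0.4,-4,0,0,0,1, 0,0,-2,0,0,0,1, 0,0,0,0,0,0,1]'
python3 - <<'E'
from h import *
for n in("wrist","side"):
    d=viewer.snapshot(n); im=d["pixels"]; cv2.imwrite(f"pics/{n}9.png",im[...,::-1])
s=robot.observe();print(s["force"],s["ee_pos"])
E
```

```text
time_s: 12.25
ee_pos: [0.5132, 0.1848, 0.1146]
ee_rot: [0.741, 0.671, 0.0, 0.0]
force: [0.0, 0.0, -0.2]
finger_gap: -0.0004
[ 0.11787113 -0.32649214 -0.16849041] [0.51363613 0.18453713 0.11508486]
```

View pics/side9.png

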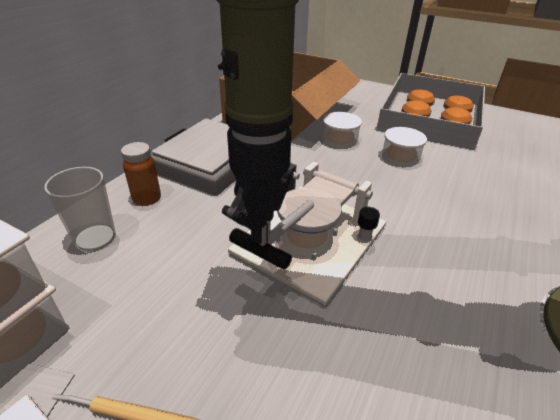

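View pics/wrist9.png

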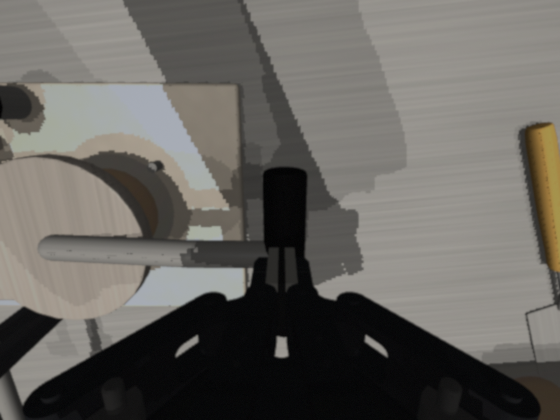

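The lever is nearly level and there's no load left on the tool. I'll step down gently until the stop shows in the force.

```bash
python3 -m crank '[0,0,-2,0,0,0,1, 0,0,-1,0,0,0,1, 0,0,0,0,0,0,1]';python3 -m crank '[0,0,-2,0,0,0,1, 0,0,0,0,0,0,1, 0,0,0,0,0,0,1]'
```

```text
time_s: 12.6
ee_pos: [0.5139, 0.1848, 0.1125]
ee_rot: [0.741, 0.671, 0.001, 0.0]
force: [0.2, 0.9, 0.5]
finger_gap: -0.0002
time_s: 12.85
ee_pos: [0.514, 0.185, 0.1118]
ee_rot: [0.741, 0.671, 0.001, 0.0]
force: [-1.5, -0.9, 8.2]
finger_gap: -0.0
```

```bash
python3 -m crank '[0,0,-2,0,0,0,1, 0,0,0,0,0,0,1, 0,0,0,0,0,0,1]';python3 -m crank '[0,0,-2,0,0,0,1, 0,0,0,0,0,0,1, 0,0,0,0,0,0,1]'
```

```text
time_s: 13.1
ee_pos: [0.5141, 0.185, 0.1115]
ee_rot: [0.741, 0.671, 0.001, 0.0]
force: [-5.3, -1.8, 18.9]
finger_gap: 0.0001
time_s: 13.35
ee_pos: [0.5141, 0.185, 0.1113]
ee_rot: [0.741, 0.671, 0.002, -0.0]
force: [-10.2, -4.2, 29.8]
finger_gap: 0.0001
```

The force rises to 30 N with the TCP held at z 0.1113, so the bar (top at 112 mm) is on its stop. Now I'll lift straight off and check.

```bash
python3 -m crank '[0,0,4,0,0,0,1, 0,0,4,0,0,0,1, 0,0,15,0,0,0,1, 0,0,30,0,0,0,1, 0,0,35,0,0,0,1, 0,0,35,0,0,0,1, 0,0,35,0,0,0,1, 0,30,20,0,0,0,1, -10,35,0,0,0,0,1, -10,35,0,0,0,0,1, -10,35,0,0,0,0,1, 0,0,0,0,0,0,1, 0,0,0,0,0,0,1]'
python3 - <<'E'
from h import *
D={}
for n in("side","top"):
    d=viewer.snapshot(n); D[n]=d; im=d["pixels"]
    x,y,w,h=(200,120,200,200) if n=="top" else (210,110,190,190)
    cv2.imwrite(f"pics/{n}10z.png",cv2.resize(im[y:y+h,x:x+w,::-1],None,fx=3,fy=3)); print(n,blobs(red(im),8),[b for b in blobs(black(im),60) if b[0][4]<8000])
    for p in ((.514,.190,.1),): print("pred handle",proj(d,p))
s=robot.observe();print(s["force"],s["ee_pos"],s["time_s"])
E
```

```text
time_s: 14.43
ee_pos: [0.4813, 0.3223, 0.2828]
ee_rot: [0.739, 0.673, -0.001, -0.0]
force: [0.2, -0.8, 0.1]
finger_gap: -0.0004
side [([249, 140, 11, 24, 217], [253.4, 150.9])] [([401, 0, 21, 73, 457], [410.8, 35.1]), ([416, 16, 17, 56, 264], [424.2, 43.1]), ([282, 168, 13, 26, 202], [287.2, 181.3]), ([358, 208, 21, 22, 369], [367.8, 218.3]), ([230, 231, 61, 39, 907], [260.7, 249.6]), ([544, 302, 16, 48, 150], [550.3, 328.4])]
pred handle (np.float64(257.59563166432474), np.float64(250.8978897515157))
top [([339, 150, 10, 9, 66], [343.6, 153.5])] [([448, 11, 43, 139, 3686], [469.5, 86.1]), ([482, 11, 78, 39, 2356], [522.7, 29.7]), ([346, 37, 34, 7, 211], [362.2, 39.8]), ([259, 75, 26, 17, 117], [274.6, 82.3]), ([0, 213, 75, 86, 3549], [25.8, 256.6]), ([207, 222, 16, 54, 181], [216.1, 253.1]), ([204, 240, 10, 35, 105], [207.7, 256.8]), ([72, 251, 22, 26, 237], [83.0, 264.1])]
pred handle (np.float64(211.47502684481015), np.float64(246.22855383063583))
[ 0.36355273 -1.73920737  0.08106137] [0.48339182 0.31858677 0.28339693] 14.5333
```

View pics/side10z.png

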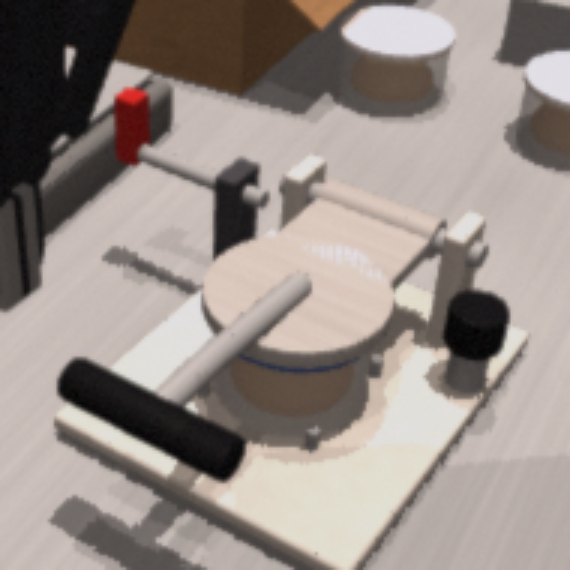

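View pics/top10z.png

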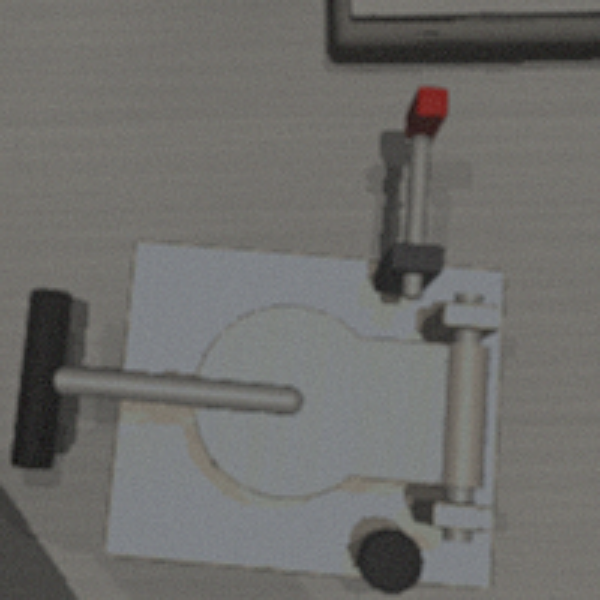

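Both views show the catch out, the lever level with the plate flat on the lid, and the tub upright under the plate. I'll check the handle height and the catch travel numerically, then hand in.

Run:
```python
from h import *
T,S=viewer.snapshot("top"),viewer.snapshot("side")
t=lambda x,y:ray(T,200+x/3,120+y/3); s=lambda x,y:ray(S,210+x/3,110+y/3)
a=tri(t(51,294),s(74,372));b=tri(t(32,462),s(228,462));k=tri(t(432,100),s(133,97))
print("handle ends",a,b,"knob top",k)
o=np.array([.5,.051]);ey=np.array([.9948,-.1015]); print("knob y press",(k[0][:2]-o)@ey)
```

```text
handle ends (array([0.5608989 , 0.18019661, 0.10415737]), [np.float64(0.0005461448352376536), np.float64(0.0005461448352378594)]) (array([0.46735856, 0.19092013, 0.09819042]), [np.float64(0.0004828174394628761), np.float64(0.00048281743946300686)]) knob top (array([ 0.66146451, -0.0369405 ,  0.13011726]), [np.float64(0.001652343857419808), np.float64(0.0016523438574197323)])
knob y press 0.16955085143473
```

```bash
python3 -c "
from workcell import robot
print(robot.job_done())"
```

```text
the job is handed in; nothing more can be done
None
```

The job is handed in: catch out, handle down on its stop, and the lid pressed home as far as I could measure. No verdict was reported. It took about 14.6 s of the 48 s.

**What I did:** I gripped the red catch knob and pulled it to its end stop while the handle was still raised. I then pushed the handle bar down along its arc with closed fingers until it met its stop. There, about 30 N barely moved it, with the fingertip at z 0.111 m. Then I lifted off and backed away.

**Last checks, from the top and side views:**
- **Catch:** knob at y ≈ 0.170 m in the press frame, which is fully out.
- **Handle:** bar ends at z 0.104 and 0.098 m, centre about 0.101 m against 0.100 m at the stop.
- **Lid and tub:** the plate lies flat on the lid with the tub upright under it. I couldn't measure the lid height or the tub's offset from its place directly, because the plate covers them.
- **Robot:** clear of everything.

**What disagreed:**
- An early wrist picture, taken while the arm was still settling, put the knob about 1 cm off. I re-measured before gripping.
- Partway down, the fingers drifted about 7 mm outward on the bar, so I re-centred them.

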